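Hold the food pusher down in the shredder's feed chute

ROBOT

A 6-joint arm with a two-finger parallel gripper is mounted at the origin on a cart in front of the work surface, level with it; the furniture and walls round the work are solid. World frame = base frame: x ahead of the robot, y to its left, z up, the work surface at z = 0. Lengths are in mm, angles in degrees, forces in N, time in s.
With the tool pointing down it reaches from about 300 to 850 mm from the base axis. Payload 4.2 kg.
Tool frame: the origin (TCP) lies midway between the tips of the shut fingers; the grasp point (between the pads) lies 19 mm behind it; z points along the fingers, y is the line along which they close (so a half turn about z gives the same grasp; the last joint's range is limited). The gripper opens to 91 mm and grips with 3 to 60 N. Pads are 32 mm wide; open, the fingers measure 118 mm over their backs; the gripper's body (76 mm by 178 mm) begins 60 mm behind the grasp point.
Start: joints at [61.937, 18.312, 89.639, -0, 72.044, -1.146], TCP at [260.312, 512.719, 213.976] pointing down, gripper open.
Joint ranges: [-177.97, 177.97], [-48.28, 115.42], [12.27, 149.76], [-77.06, 257.06], [2.81, 150.46], [-146.56, 146.56]. Speed limits (degrees/s): [147.25, 147.25, 180, 180, 180, 180].

INTERFACE

Orientations are given as [roll, pitch, yaw] about the fixed x, y, z axes, in that order (R = Rz(yaw) Ry(pitch) Rx(roll)).
In Python, from workcell import env gives the robot as it stands.
- The arm moves only by the shell command python3 -m jog 'ROWS' [FORCE]. ROWS is a JSON object of lists of equal length, an entry for each row: "jaw": the finger opening in mm, from 0 to 91.2; "slide": the shift along the tool's x, y, z in units of 30 mm (1.0 is 30 mm), a list of three; "spin": the turn about the tool's z in units of 8 degrees (1.0 is 8 degrees). In form: {"jaw": [jaw, ...], "slide": [[dx, dy, dz], ...], "spin": [spin, ...]}. A call has 1 to 10 rows; each row shifts and turns the commanded pose from where the row before left it, along the tool's axes as they then stand; what a row does not reach is not made up. A row lasts 1/10 s, in which the tool goes at most 50 mm and 8.59 degrees, less where a joint would pass 70% of its speed; a pose out of reach is approached as far as the arm can. A call is refused whole if a number of a shift passes 1 or a number of a turn 1, either way. A call with a gripper value outside its range is refused whole. The fingers move at their own pace and stop on an object; FORCE is the grip in N (left out, the last holds). Time passes only in rows, so rows that do not move let the fingers close. It gives the time, the measured TCP pose, the force, the opening and the grip force at its end, in the units of the state.
- env.state(): the state, without advancing time (a new reading comes with each control period).
- env.grab_frame(name): name is "side" or "top" or "wrist"; returns the picture (384x512x3 uint8, red, green, blue); there is no depth.
- env.camera_model(name): a dict with "fx", "fy", "cx", "cy" (pixels), "camera_from_world" (4x4, takes a point from world to camera coordinates). Camera axes: x right, y up, looking along -z (the intrinsics and any distortion apply to the point x, -y, -z); pixel columns grow to the right and rows downward; lengths in mm; the calibration is good to about 2 mm. A picture is of the moment at which its call begins: read the wrist's pose just before it. camera_model takes no time and is no camera call; for the wrist camera it gives the pose at the moment of the call.
- env.job_done(): hands the job in; it is judged then, once.
The state is a dict: "time_s": time; "qpos": joint angles; "qvel": joint speeds; "effort": joint torques, N m; "ee_pos": TCP position; "ee_rot": TCP orientation; "force": force on the tool from outside, world axes, zero at the start; "torque": the same for the moment, N m; "gripper_width": finger opening in mm; "gripper_force": force on a finger pad.
Only numpy, scipy, OpenCV 4.12 (cv2) and the standard library are available. Lean on these libraries where they do the work, as an engineer would, in place of code of your own. Each camera call takes 0.05 s, during which the arm holds its last target. There are 200 camera calls.

TASK

Take the orange food pusher out of its stand, pass it down the narrow feed chute of the vegetable shredder and press it fully home against the spring-loaded safety plate inside, until the pusher's collar sits on the rim of the chute. Finish while still gripping the pusher and holding it down there: do not let go, because the spring would push it up again. Leave the mug, the jug, the tumbler and the tea box standing where they are.

Things in the scene. Friction and masses are not known exactly. Their poses are not given: they have to be found in the camera images.
- pusher: Orange plastic food pusher, about 0.12 kg, loose, at first upright in the stand's pocket. Origin: centre of its foot's underside; z up along it. Shaft 24 (x) x 50 (y) mm, z = 0 to 80 mm; collar 44 (x) x 70 (y) mm, z = 80 to 86 mm; upright grip paddle with black stripes 14 (x) x 40 (y) mm, z = 86 to 131 mm. Symmetric under a half turn about z.
- pusher_foot (a point): Centre of the underside of the pusher's foot (the pusher's origin).
- pusher_collar (a point): Centre of the underside of the pusher's collar, 80 mm above the foot; this face comes to lie on the rim of the chute.
- shredder: Electric vegetable shredder, fixed: white base 150 x 130 mm, top at z = 60 mm, on it an upright grey feed chute, outside 44 (x) x 70 (y) mm, rim at z = 150 mm. White motor behind the chute (+x), steel drum in front (-x), at most 132 mm high. Origin on the worktop under the chute's centre; z up. Turned at random about z; stands left or right of the robot.
- chute_mouth (a point): Centre of the chute's opening, level with its rim, 150 mm above the worktop; axes as the shredder's. Slot 28 (x) x 54 (y) mm, straight down, 2 mm clearance round the pusher's shaft on every side, 4 mm chamfer at the rim. The pusher goes in either way round. The safety plate at rest lies 70 mm below this point.
- plate (a joint): Yellow spring-loaded safety plate inside the chute: metres pressed down, 0 at rest, 0.010 with the pusher's collar on the rim, end stop at 0.014. The spring pushes up with 2 N at rest and 6 N at 0.010, and lifts the pusher if it is let go.
- stand: White accessory stand, fixed. Origin on the worktop under its pocket's centre. Block 70 (x) x 96 (y) x 35 mm; the pocket is 28 mm deep and holds the pusher's foot with 4 mm clearance on every side, 7 mm above the worktop. A fixed steel drum, 52 mm across, 72 mm high, stands on it 88 mm along +y. Turned at random about z; left or right of the robot.
- mug_a: White dotted mug, 78 x 114 x 93 mm, bystander; origin at the centre of its underside.
- jug: Clear plastic measuring jug, 120 x 169 x 135 mm, bystander; origin at the centre of its underside.
- tumbler: Clear glass tumbler, 80 mm across, 88 mm tall, bystander; origin at the centre of its underside.
- tea_box: Red tea box, 72 x 135 x 78 mm, bystander; origin at the centre of its underside.
There are look-alikes about, which are no part of the job. There is more than one size of the pusher; the one meant has the size given above.

How it is judged (in metres and radians):
On the way, in this order (a step that is already met when the one before it is completed fails the run):
1. the pusher is gripped and lifted out of the stand (height (world z) of pusher_foot above 0.05 m and contact force between the fingers and pusher above 1 N), for 0.2 s.
2. the pusher's foot is inside the chute, from above (z of pusher_foot in the frame of chute_mouth between -0.078 and -0.01 m and horizontal distance between pusher_foot and chute_mouth below 0.006 m and angle between the z axis of pusher and the z axis of chute_mouth, either way round below 0.15 rad), for 0.05 s.
At the end, for the whole second after the job is handed in: The pusher is in the chute with its collar within 3 mm of the rim, within 5 mm of the chute's centre and upright to 0.08 rad, the safety plate is pressed down more than 7 mm, and the fingers still hold the pusher (more than 1 N), which is at rest (z of pusher_collar in the frame of chute_mouth between -0.003 and 0.003 m and horizontal distance between pusher_collar and chute_mouth below 0.005 m and angle between the z axis of pusher and the z axis of chute_mouth, either way round below 0.08 rad and value of joint plate above 0.007 m and contact force between the fingers and pusher above 1 N and linear speed of pusher below 0.02 m/s); the arm keeps its last pose, push and grip.
It fails at once if the mug, jug, tumbler or tea box is pushed more than 3 cm or knocked over (distance of any of mug_a, jug, tumbler, tea_box from where it was at the start of the episode above 0.03 m or angle between any of mug_a, jug, tumbler, tea_box's own z axis and vertical above 0.5 rad).
It also fails if it takes over 45 s, if anything falls off the work surface, if the arm or the gripper's body presses on something with over 40 N, if the wrist force passes 120 N, or if a joint passes its speed limit or range.

## Working session

There is one attempt and no reset: what is moved stays moved. The work goes in short steps, Python scripts to look and compute and a shell command to move; the robot and the scene stay as the last step left them, time stands still between calls to the robot, and variables do not carry over. Pictures are saved under pics/ and viewed, at most 10 in all, crops included, and the job is handed in when it is done.

```bash
mkdir -p pics; cat > h.py <<'E'
import numpy as np, cv2
from workcell import env
def grab(n,save=None):
    m=env.camera_model(n); f=env.grab_frame(n); b=cv2.cvtColor(np.asarray(f),cv2.COLOR_RGB2BGR)
    if save: cv2.imwrite('pics/'+save,b); np.save('pics/'+save[:-4]+'.npy',np.array(m['camera_from_world']))
    return b,m
def ray(m,u,v):
    T=np.array(m['camera_from_world']); d=np.array([(u-m['cx'])/m['fx'],-(v-m['cy'])/m['fy'],-1.])
    return -T[:3,:3].T@T[:3,3], T[:3,:3].T@d
def onz(m,u,v,z):
    o,d=ray(m,u,v); return o+d*(z-o[2])/d[2]
def proj(m,p):
    T=np.array(m['camera_from_world']); c=T[:3,:3]@np.array(p,float)+T[:3,3]
    return np.array([m['cx']+m['fx']*c[0]/-c[2], m['cy']+m['fy']*c[1]/c[2]])
def cross(rays):
    A=np.zeros((3,3));b=np.zeros(3)
    for o,d in rays:
        d=d/np.linalg.norm(d);P=np.eye(3)-np.outer(d,d);A+=P;b+=P@o
    p=np.linalg.solve(A,b); return p,[np.linalg.norm((np.eye(3)-np.outer(d,d)/(d@d))@(p-o)) for o,d in rays]
E
python3 - <<'E'
from h import *
ms={}
for n in('top','side','wrist'):
    b,m=grab(n,n+'0.png'); print(n,{k:(np.round(v,3).tolist() if k!='x' else 0) for k,v in m.items()})
s=env.state(); print(s)
E
```

```text
top {'fx': 452.113, 'fy': 452.113, 'cx': 247.742, 'cy': 199.246, 'camera_from_world': [[-0.35, -0.937, -0.005, 112.49], [0.895, -0.335, 0.294, -596.322], [-0.277, 0.099, 0.956, -1650.128], [0.0, 0.0, 0.0, 1.0]]}
side {'fx': 484.72, 'fy': 484.72, 'cx': 258.906, 'cy': 188.892, 'camera_from_world': [[-0.983, -0.185, 0.0, 545.008], [0.118, -0.625, 0.772, -238.244], [-0.143, 0.759, 0.636, -1833.069], [0.0, 0.0, 0.0, 1.0]]}
wrist {'fx': 301.273, 'fy': 301.273, 'cx': 254.721, 'cy': 191.622, 'camera_from_world': [[0.454, 0.891, -0.001, -573.375], [-0.851, 0.433, -0.297, 33.561], [-0.264, 0.135, 0.955, -393.779], [0.0, 0.0, 0.0, 1.0]]}
{'time_s': 0.15, 'qpos': array([ 6.19374056e+01,  1.83416933e+01,  8.96889518e+01, -4.06432928e-04,
        7.20441298e+01, -1.14609119e+00]), 'qvel': array([ 0.00895721, -0.18047321, -0.17932949, -0.10113755,  0.05762146,
        0.01912492]), 'effort': array([ 4.14140777e-05, -4.12772834e+01, -2.32154828e+01,  7.25741987e-02,
        4.33612964e-02, -1.07868423e-04]), 'ee_pos': array([260.12555144, 512.37888244, 213.3382721 ]), 'ee_rot': array([-1.79925232e+02, -1.10923166e-03,  1.53083622e+02]), 'force': array([ 0.20469083, -0.1504301 , -0.18300298]), 'torque': array([ 0.03127585, -0.0422276 ,  0.03406408]), 'gripper_force': 0.0, 'gripper_width': 91.11362566793525}
```

View pics/top0.png

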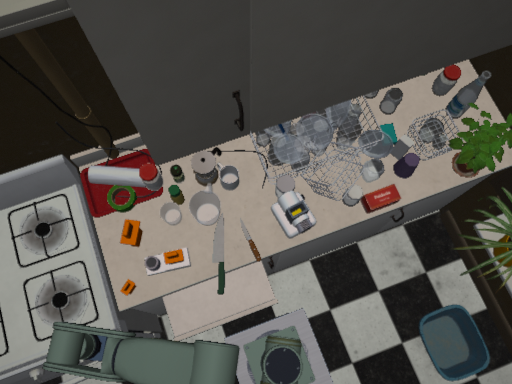

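View pics/side0.png

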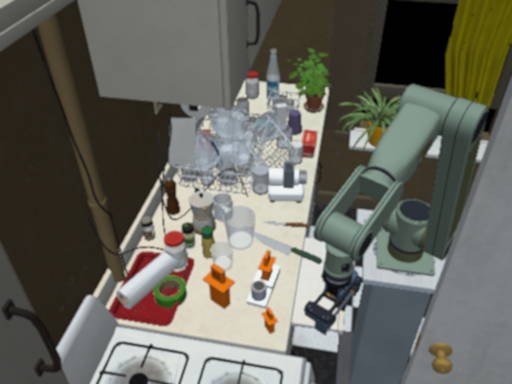

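The top view shows three orange candidates: a large loose one at (130,232), one in the white stand beside a drum at (174,257), and a small loose one at (128,287). In the side view they are at (219,285), (266,265) and (270,320). The stand one fits the description. The shredder is at top (293,214), side (287,180). Next I'll check close crops.

```bash
python3 - <<'E'
from h import *
T=cv2.imread('pics/top0.png');S=cv2.imread('pics/side0.png');W=cv2.imread('pics/wrist0.png')
mt,ms=env.camera_model('top'),env.camera_model('side')
c=lambda I,u,v,w,h:cv2.resize(I[v:v+h,u:u+w],(400,300),interpolation=cv2.INTER_CUBIC)
cv2.imwrite('pics/crops.png',np.vstack([np.hstack([c(T,110,215,96,72),c(T,250,175,96,72)]),np.hstack([c(S,230,240,96,72),c(W,0,0,512,384)])]))
for n,I,m in(('t',T,mt),('s',S,ms)):
    h=cv2.cvtColor(I,cv2.COLOR_BGR2HSV); k=cv2.inRange(h,(5,170,110),(18,255,255))
    N,_,st,ce=cv2.connectedComponentsWithStats(k)
    for i in range(1,N):
        if st[i,4]>40: print(n,st[i].tolist(),ce[i].round(1),onz(m,*ce[i],100).round(0))
print(onz(mt,297,212,150),onz(mt,152,263,72))
E
```

```text
t [372, 197, 28, 11, 50] [385.  202.3] [ 400. -588.  100.]
t [121, 220, 19, 25, 295] [130.1 232. ] [629. 355. 100.]
t [164, 249, 20, 15, 179] [173.4 256.2] [485. 231. 100.]
t [121, 279, 14, 16, 98] [127.5 286.9] [437. 420. 100.]
s [260, 251, 14, 28, 209] [266.4 265.2] [482. 249. 100.]
s [204, 265, 30, 42, 609] [219.  286.1] [618. 366. 100.]
s [263, 308, 14, 24, 160] [269.2 319.4] [435. 463. 100.]
[ 471.0645358  -249.64445196  150.        ] [495.28234566 316.25920978  72.        ]
```

View pics/crops.png

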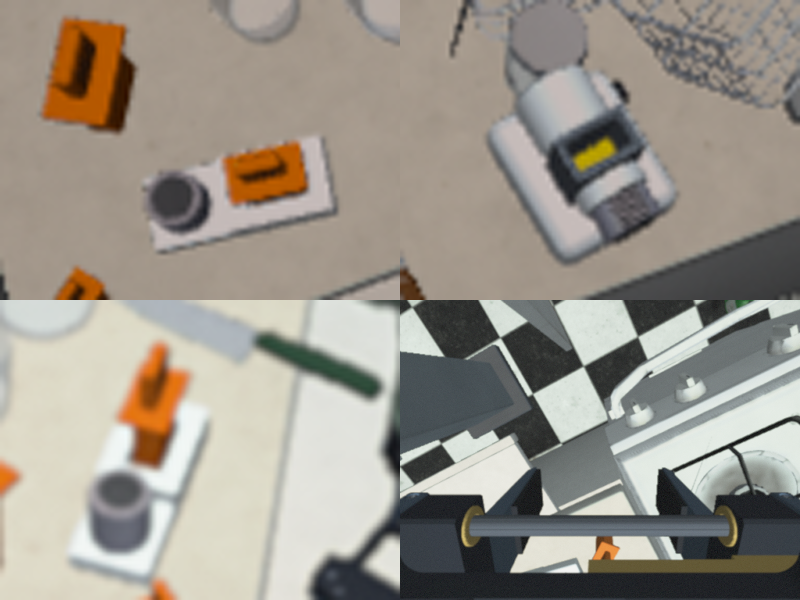

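The crop confirms the upper-left of the stand's drum: the pusher stands in the white stand, with its long axis pointing at the drum. The chute, with yellow in its slot, is at top ≈(297,212).

```bash
cat >> h.py <<'E'
def rel(t,s=None):
    """tool-axis offset (mm) and spin (deg) helpers; t = target xyz"""
    from scipy.spatial.transform import Rotation as R
    s=s or env.state(); M=R.from_euler('xyz',s['ee_rot'],degrees=True).as_matrix()
    return M.T@(np.array(t)-s['ee_pos'])
E
python3 - <<'E'
from h import *
from scipy.spatial.transform import Rotation as R
m=env.camera_model('wrist');s=env.state();o,d=ray(m,254.7,191.6);M=R.from_euler('xyz',s['ee_rot'],degrees=True).as_matrix()
print('cam in tool',(M.T@(o-s['ee_pos'])).round(1),'axis',(M.T@d).round(3)); print(M.round(2))
mt,ms=env.camera_model('top'),env.camera_model('side')
print(cross([ray(mt,173.4,256.2),ray(ms,266.4,265.2)]))
print(cross([ray(mt,297,212),ray(ms,288,175)]))
E
```

```text
cam in tool [  84.    -1.  -172.3] axis [-0.297  0.     0.955]
[[-0.89  0.45 -0.  ]
 [ 0.45  0.89 -0.  ]
 [ 0.   -0.   -1.  ]]
(array([486.8305306 , 232.75405692,  82.34266932]), [np.float64(2.472665942038127), np.float64(2.4726659420378576)])
(array([ 480.47983818, -259.10692912,  101.4917182 ]), [np.float64(1.2785805247320954), np.float64(1.2785805247319773)])
```

```bash
python3 -m jog '{"jaw":[91,91,91,91,91,91,91,91,91,91],"slide":[[-0.97,-0.26,-0.1],[-0.97,-0.26,-0.1],[-0.97,-0.26,-0.1],[-0.97,-0.26,-0.1],[-0.97,-0.26,-0.1],[-0.97,-0.26,-0.1],[-0.97,-0.26,-0.1],[-0.97,-0.26,-0.1],[-0.97,-0.26,-0.1],[-0.97,-0.26,-0.1]],"spin":[0,0,0,0,0,0,0,0,0,0]}' 30; python3 -m jog '{"jaw":[91,91,91,91,91,91,91,91,91,91],"slide":[[0,0,0],[0,0,0],[0,0,0],[0,0,0],[0,0,0],[0,0,0],[0,0,0],[0,0,0],[0,0,0],[0,0,0]],"spin":[1,1,1,1,1,1,1,1,0.9,0]}'
python3 - <<'E'
from h import *
grab('wrist','w1.png'); m=env.camera_model('wrist'); print(env.state()['ee_pos'],env.state()['ee_rot'],proj(m,[485,232,138]))
E
```

```text
time_s: 1.15
ee_pos: [485.2, 310.4, 243.8]
ee_rot: [-180.0, -0.0, 153.1]
force: [0.5, 0.3, -1.0]
gripper_width: 91.1
gripper_force: 0.0
time_s: 2.15
ee_pos: [484.3, 311.3, 243.6]
ee_rot: [-180.0, 0.0, 81.9]
force: [-0.4, 0.6, 0.3]
gripper_width: 90.8
gripper_force: 0.0
[484.32414876 311.36161792 243.67518666] [-1.79972398e+02  1.77079205e-02  8.20282592e+01] [266.03364393 261.07407752]
```

View pics/w1.png

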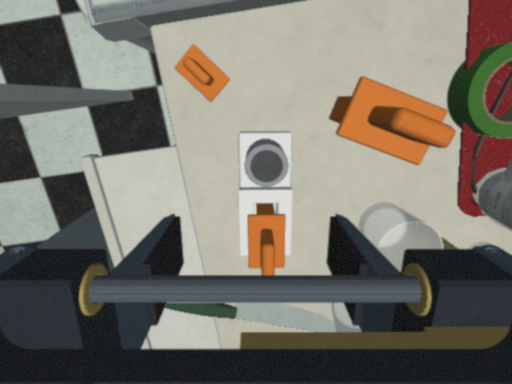

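The wrist view shows the pusher's collar at (266,240), the drum at (266,163), the small one at (202,73) and the large one at (395,120). The paddle is hidden behind the gripper's bar, so I'll back off toward -tool x and take two views.

```bash
python3 -m jog '{"jaw":[91,91,91,91,91,91],"slide":[[-1,0,0],[-1,0,0],[-1,0,0],[-1,0,0],[0,0,0],[0,0,0]],"spin":[0,0,0,0,0,0]}' | head -3
python3 -c "
from h import *
grab('wrist','wA.png')"
python3 -m jog '{"jaw":[91,91,91,91,91],"slide":[[-1,0,0],[-1,0,0],[-0.8,0,0],[0,0,0],[0,0,0]],"spin":[0,0,0,0,0]}' | head -3
python3 - <<'E'
from h import *
grab('wrist','wB.png')
a,b=cv2.imread('pics/wA.png'),cv2.imread('pics/wB.png')
for n,I in(('A',a),('B',b)):
    k=cv2.inRange(cv2.cvtColor(I,cv2.COLOR_BGR2HSV),(5,120,90),(20,255,255)); N,_,st,ce=cv2.connectedComponentsWithStats(k)
    print(n,[(st[i].tolist(),ce[i].round(1)) for i in range(1,N) if st[i,4]>100])
cv2.imwrite('pics/AB.png',np.hstack([cv2.resize(x[60:310,180:350],(400,588),interpolation=cv2.INTER_CUBIC) for x in(a,b)]))
E
```

```text
time_s: 2.8
ee_pos: [467.6, 192.5, 244.2]
ee_rot: [180.0, -0.0, 81.9]
time_s: 3.35
ee_pos: [456.1, 110.3, 244.0]
ee_rot: [180.0, -0.1, 81.9]
A [([357, 0, 99, 35, 1827], array([416.5,  11.5])), ([247, 107, 41, 65, 2569], array([266.9, 138.6])), ([219, 314, 53, 15, 254], array([245.5, 321.5]))]
B [([246, 16, 45, 77, 3211], array([267.7,  53.6]))]
```

View pics/AB.png

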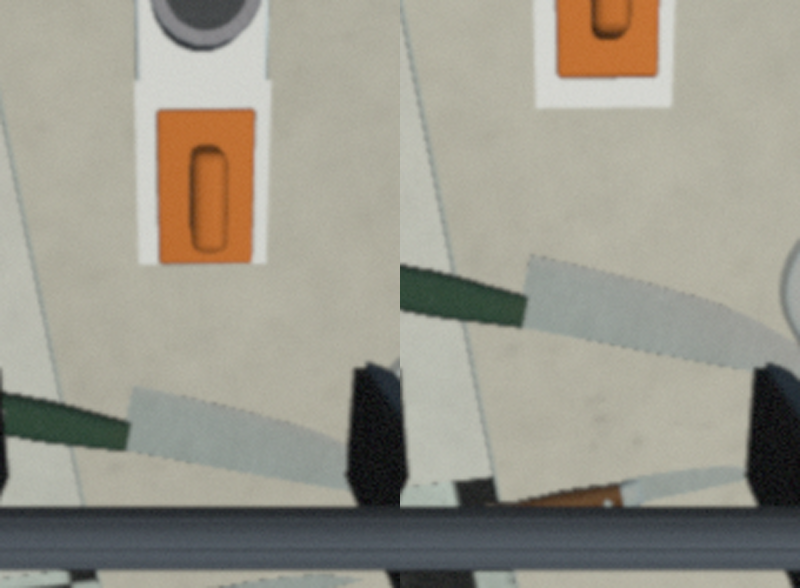

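Both views show the collar fully, in A from about (247,107) to (288,172). The paddle sits centred on it at about (268,144) and the drum lies beyond.

```bash
cat >> h.py <<'E'
def load(n):
    m=dict(env.camera_model('wrist')); m['camera_from_world']=np.load('pics/'+n+'.npy'); return cv2.imread('pics/'+n+'.png'),m
def quad(k):
    c=max(cv2.findContours(k,cv2.RETR_EXTERNAL,cv2.CHAIN_APPROX_NONE)[0],key=cv2.contourArea); h=cv2.convexHull(c)
    for e in np.arange(.01,.12,.005):
        q=cv2.approxPolyDP(h,e*cv2.arcLength(h,True),True)
        if len(q)==4: break
    q=q[:,0].astype(float); pts=c[:,0].astype(float); L=[]
    for i in range(4):   # refine edges by line fits
        a,b=q[i],q[(i+1)%4]; d=(b-a)/np.linalg.norm(b-a); n=np.array([-d[1],d[0]]); t=(pts-a)@d; w=np.linalg.norm(b-a)
        s=pts[(abs((pts-a)@n)<3)&(t>.12*w)&(t<.88*w)]; L.append(cv2.fitLine(s.astype(np.float32),cv2.DIST_HUBER,0,.01,.01).ravel())
    r=[]
    for i in range(4):
        A,B=L[i-1],L[i]; s=np.linalg.solve(np.array([A[:2],-B[:2]]).T,B[2:]-A[2:]); r.append(A[2:]+s[0]*A[:2])
    r=np.array(r); c=r.mean(0); return r[np.argsort(np.arctan2(*(r-c).T[::-1]))]
E
python3 - <<'E'
from h import *
Q=[]
for n in('wA','wB'):
    I,m=load(n); k=cv2.inRange(cv2.cvtColor(I,cv2.COLOR_BGR2HSV),(5,120,90),(20,255,255))
    k[:, :200]=0;k[:,330:]=0;k[250:]=0; k=cv2.morphologyEx(k,cv2.MORPH_CLOSE,np.ones((5,5),np.uint8))
    q=quad(k); print(q.round(1).tolist()); Q.append((m,q))
P=[]
for i in range(4):
    p,e=cross([ray(m,*q[i]) for m,q in Q]); P.append(p); print(p.round(1),np.round(e,1))
P=np.array(P);print('c',P.mean(0).round(1))
for m,q in Q:
    w=np.array([onz(m,*p,93) for p in q]); v=w[0]+w[1]-w[2]-w[3]; print(w.mean(0),np.linalg.norm(w-np.roll(w,1,0),axis=1).round(1),'long axis deg',np.degrees(np.arctan2(*(w[0]-w[3]+w[1]-w[2])[[1,0]])))
E
```

```text
[[246.8000030517578, 107.0], [286.0, 107.0], [286.0, 171.0], [248.5, 171.0]]
[[247.0, 17.0], [289.3999938964844, 17.0], [287.70001220703125, 90.5999984741211], [247.0, 92.4000015258789]]
[470.7 267.6  91.7] [0.5 0.5]
[511.  261.9  91.7] [0.5 0.5]
[502.2 195.6  97. ] [0.3 0.3]
[461.4 199.8  90. ] [0.4 0.4]
c [486.3 231.2  92.6]
[486.33861834 231.17206228  93.        ] [67.9 40.5 67.9 41.3] long axis deg 83.27853790078878
[486.49373551 231.05038832  93.        ] [68.3 40.4 66.5 41.5] long axis deg 81.83730761218254
```

```bash
python3 -m jog '{"jaw":[91,91,91,91,91,91,91,91,91],"slide":[[0.83,0.09,0],[0.83,0.09,0],[0.83,0.09,0],[0.83,0.08,0],[0.81,0.08,0],[0,0,0.8],[0,0,0.8],[0,0,0.6],[0,0,0]],"spin":[0,0,0,0,0,0,0,0,0]}'
python3 -c "
from h import *
print(rel([486.4,231.1,97.5])/30)"
```

```text
time_s: 4.3
ee_pos: [484.2, 231.2, 175.2]
ee_rot: [-179.7, 0.2, 82.0]
force: [-0.0, -0.8, -0.7]
gripper_width: 90.7
gripper_force: 0.0
[0.01505925 0.08597404 2.58957309]
```

```bash
python3 -m jog '{"jaw":[91,91,91,91,91,91,6,6,6,6],"slide":[[0,0.08,0.5],[0,0,0.6],[0,0,0.6],[0,0,0.5],[0,0,0.35],[0,0,0],[0,0,0],[0,0,0],[0,0,0],[0,0,0]],"spin":[0,0,0,0,0,0,0,0,0,0]}' 40
```

```text
time_s: 5.3
ee_pos: [488.6, 230.1, 102.1]
ee_rot: [179.9, -0.0, 81.9]
force: [0.6, 0.2, -0.6]
gripper_width: 61.7
gripper_force: 0.0
```

```bash
python3 -m jog '{"jaw":[6,6,6,6,6,6],"slide":[[0,0,0],[0,0,0],[0,0,0],[0,0,0],[0,0,0],[0,0,0]],"spin":[0,0,0,0,0,0]}'
```

```text
time_s: 5.9
ee_pos: [488.2, 230.0, 101.4]
ee_rot: [-180.0, -0.0, 81.9]
force: [-4.1, 1.1, 0.0]
gripper_width: 13.7
gripper_force: 10.8
```

```bash
python3 -m jog '{"jaw":[6,6,6,6,6,6,6,6,6,6],"slide":[[0,0,0],[0,0,-0.2],[0,0,-0.4],[0,0,-0.6],[0,0,-0.8],[0,0,-0.9],[0,0,-0.9],[0,0,-0.9],[0,0,-0.5],[0,0,0]],"spin":[0,0,0,0,0,0,0,0,0,0]}'
```

```text
time_s: 6.9
ee_pos: [489.6, 230.6, 261.0]
ee_rot: [179.7, -0.2, 81.9]
force: [0.0, 0.1, -1.1]
gripper_width: 13.8
gripper_force: 40.0
```

```bash
python3 -m jog '{"jaw":[6,6,6,6,6,6,6,6,6,6],"slide":[[-0.7,0,-0.15],[-0.97,0,-0.15],[-0.97,0,-0.1],[-0.97,0,-0.1],[-0.97,0,0],[-0.97,0,0],[-0.97,0,0],[-0.97,0,0],[-0.97,0,0],[-0.97,0,0]],"spin":[-0.2,-0.2,-0.2,-0.2,-0.2,-0.2,-0.2,-0.2,-0.2,0]}'; python3 -m jog '{"jaw":[6,6,6,6,6,6,6,6,6,6],"slide":[[-0.97,-0.2,0],[-0.97,-0.2,0],[-0.97,-0.2,0],[-0.97,-0.2,0],[-0.97,-0.2,0],[-0.97,-0.2,0],[-0.97,-0.2,0],[-0.97,-0.2,0],[-0.5,-0.2,0],[0,0,0]],"spin":[0,0,0,0,0,0,0,0,0,0]}'
python3 -m jog '{"jaw":[6,6],"slide":[[0,0,0],[0,0,0]],"spin":[0,0]}'
python3 -c "
from h import *
grab('wrist','wC.png'); print(env.state()['ee_pos'])"
python3 -m jog '{"jaw":[6,6,6,6,6],"slide":[[-0.9,0,0],[-0.9,0,0],[0,0,0],[0,0,0],[0,0,0]],"spin":[0,0,0,0,0]}'
python3 -c "
from h import *
grab('wrist','wD.png')
cv2.imwrite('pics/CD.png',np.vstack([np.hstack([cv2.imread('pics/wC.png')[:,56:456],cv2.imread('pics/wD.png')[:,56:456]])]))"
```

```text
time_s: 7.9
ee_pos: [484.1, -53.1, 271.8]
ee_rot: [-179.9, -0.0, 96.3]
force: [0.3, 0.4, -2.1]
gripper_width: 14.2
gripper_force: 40.0
time_s: 8.9
ee_pos: [457.4, -305.4, 271.6]
ee_rot: [-179.9, -0.1, 96.1]
force: [-0.4, -0.3, -0.8]
gripper_width: 13.7
gripper_force: 40.0
time_s: 9.1
ee_pos: [458.3, -303.0, 272.4]
ee_rot: [180.0, -0.1, 96.3]
force: [0.3, -0.5, -1.4]
gripper_width: 13.5
gripper_force: 40.0
[ 458.36810269 -303.03699477  272.48287185]
time_s: 9.65
ee_pos: [464.2, -356.7, 272.5]
ee_rot: [180.0, -0.0, 96.3]
force: [-0.0, 0.3, -0.5]
gripper_width: 13.9
gripper_force: 40.0
```

View pics/CD.png

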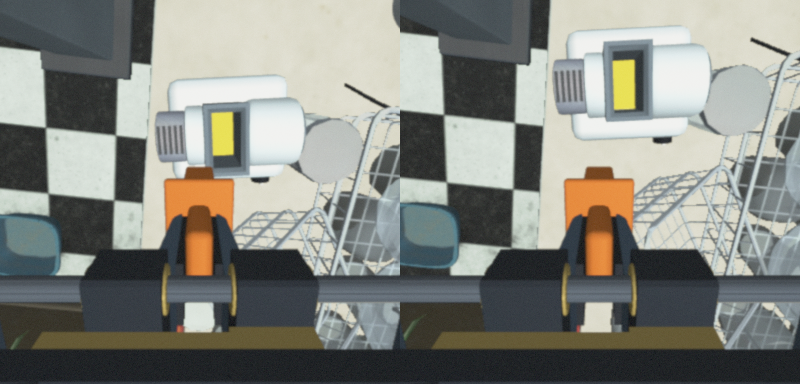

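Wrist views C and D show the chute rim as a grey frame, from about (260,102) to (306,174) in C and (261,40) to (308,120) in D, with the yellow plate inside. The held pusher is upright with its collar centred at column 255.

```bash
cat > m.py <<'E'
from h import *
def chute(n):
    I,m=load(n); h=cv2.cvtColor(I,cv2.COLOR_BGR2HSV); y=cv2.inRange(h,(22,120,100),(35,255,255))
    c=max(cv2.findContours(y,0,2)[0],key=cv2.contourArea); x0,y0,w,hh=cv2.boundingRect(c)
    k=((h[...,2]<165)|(y>0)).astype(np.uint8)*255
    b=np.zeros_like(k); b[max(y0-22,0):y0+hh+32,x0-18:x0+w+18]=255; k&=b
    k=cv2.morphologyEx(cv2.morphologyEx(k,cv2.MORPH_CLOSE,np.ones((7,7),np.uint8)),cv2.MORPH_OPEN,np.ones((9,9),np.uint8))
    _,lab=cv2.connectedComponents(k); k=(lab==lab[y0+hh//2,x0+w//2]).astype(np.uint8)*255
    q=quad(k); V=I.copy(); cv2.polylines(V,[(q*16).round().astype(int)],True,(0,0,255),1,cv2.LINE_AA,4); V=V[y0-30:y0+hh+40,x0-40:x0+w+40]
    return m,q,cv2.resize(V,(400,500))
E
python3 - <<'E'
from m import *
R=[chute(n) for n in('wC','wD')]
cv2.imwrite('pics/q.png',np.hstack([r[2] for r in R]))
P=[]
for i in range(4):
    p,e=cross([ray(m,*q[i]) for m,q,_ in R]); P.append(p); print(R[0][1][i].round(1),R[1][1][i].round(1),p.round(1),np.round(e,1))
print('c',np.mean(P,0).round(1))
for m,q,_ in R:
    w=np.array([onz(m,*p,150) for p in q]); d=w[0]-w[3]+w[1]-w[2]; e=w[1]-w[0]+w[2]-w[3]
    print(w.mean(0).round(1),np.linalg.norm(w-np.roll(w,1,0),axis=1).round(1),np.degrees(np.arctan2(d[1],d[0])),np.degrees(np.arctan2(e[1],e[0])))
s=env.state();print(s['ee_pos'],s['ee_rot'])
E
```

```text
[261.3 103.8] [258.6  42.8] [ 454.5 -224.7  139.5] [1.4 1.4]
[303.9 101.6] [307.5  40.1] [ 497.  -217.9  140.1] [0.3 0.3]
[302.8 172. ] [305.4 117.7] [ 505.8 -286.3  144. ] [0. 0.]
[248.7 182. ] [261.9 119.6] [ 456.9 -288.8  197.9] [5.5 5.5]
c [ 478.6 -254.4  155.4]
[ 476.8 -257.2  150. ] [77.2 40.  67.7 55.4] 92.25835248812287 13.786819046001078
[ 479.5 -256.1  150. ] [66.6 43.3 67.  41.4] 98.34740967404564 8.928730814597104
[ 464.20821    -356.72741793  272.61631538] [ 1.79992394e+02 -2.95248382e-02  9.63499753e+01]
```

View pics/q.png

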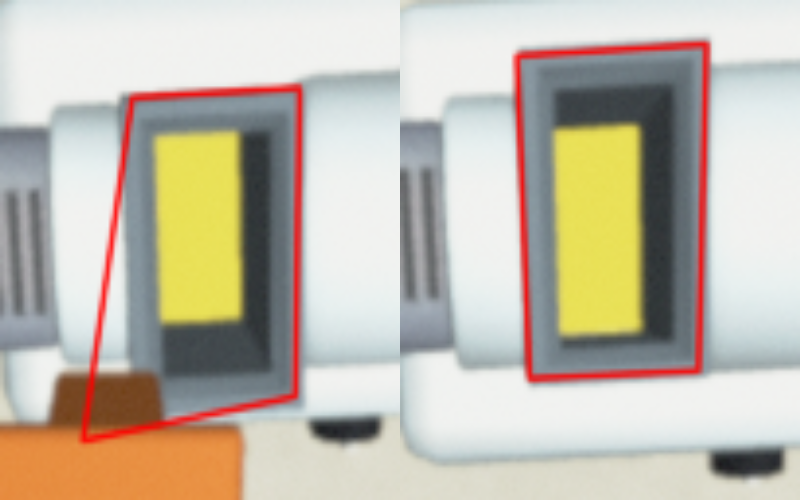

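The quad fits the rim well in D. In C the held pusher hides its lower-left corner. I'll take a second clean view from the side, and also measure the held pusher.

```bash
python3 -m jog '{"jaw":[6,6,6,6,6],"slide":[[-0.2,0.9,0],[0,0.9,0],[0,0,0],[0,0,0],[0,0,0]],"spin":[0,0,0,0,0]}' | sed -n 2,3p
python3 - <<'E'
from m import *
from scipy.spatial.transform import Rotation as Ro
grab('wrist','wE.png')
R=[chute(n) for n in('wD','wE')]
cv2.imwrite('pics/q2.png',np.hstack([r[2] for r in R]))
P=[]
for i in range(4):
    p,e=cross([ray(m,*q[i]) for m,q,_ in R]); P.append(p); print(R[1][1][i].round(1),p.round(1),np.round(e,1))
print('c',np.mean(P,0).round(1))
for m,q,_ in R:
    w=np.array([onz(m,*p,150) for p in q]); d=w[0]-w[3]+w[1]-w[2]; e=w[1]-w[0]+w[2]-w[3]
    print(w.mean(0).round(1),np.linalg.norm(w-np.roll(w,1,0),axis=1).round(1),np.degrees(np.arctan2(d[1],d[0])),np.degrees(np.arctan2(e[1],e[0])))
# held collar, in tool axes
s=env.state();I,m=load('wE');k=cv2.inRange(cv2.cvtColor(I,cv2.COLOR_BGR2HSV),(5,140,150),(20,255,255));k[:, :200]=0;k[:,310:]=0
M=Ro.from_euler('xyz',s['ee_rot'],degrees=True).as_matrix(); print(s['ee_pos'],s['ee_rot'])
ys=np.arange(184,210,4)
for y in ys:
    xs=np.where(k[y])[0]
    if len(xs): a=[(M.T@(onz(m,x,y,s['ee_pos'][2]-8.4)-s['ee_pos'])).round(1)[:2] for x in(xs[0]-.5,xs[-1]+.5)]; print(y,xs[0],xs[-1],a)
for x in range(232,280,8):
    v=np.where(k[:,x])[0]; print(x,v[0],(M.T@(onz(m,x,v[0]-.5,s['ee_pos'][2]-8.4)-s['ee_pos'])).round(1)[:2])
E
```

```text
ee_pos: [517.8, -357.5, 272.6]
ee_rot: [-180.0, -0.0, 96.3]
[199.8  33.5] [ 453.2 -225.   143.4] [0.5 0.5]
[249.7  31.4] [ 497.6 -217.3  138.6] [0.2 0.2]
[254.3 110.6] [ 509.4 -287.   122.9] [0.2 0.2]
[207.3 112.4] [ 464.1 -292.8  142.2] [0. 0.]
c [ 481.1 -255.5  136.8]
[ 479.5 -256.1  150. ] [66.6 43.3 67.  41.4] 98.34740967404564 8.928730814597104
[ 481.7 -255.7  150. ] [67.4 44.1 67.4 44.6] 99.43828596490351 8.37064559455048
[ 517.73498716 -357.69218367  272.7168918 ] [-1.79984188e+02 -2.14886560e-03  9.62793368e+01]
184 221 289 [array([ 32.6, -21.4]), array([32.6, 21.6])]
188 221 289 [array([ 30. , -21.5]), array([30. , 21.7])]
192 221 288 [array([ 27.4, -21.6]), array([27.4, 21.1])]
196 221 288 [array([ 24.7, -21.7]), array([24.7, 21.2])]
200 221 288 [array([ 22.1, -21.7]), array([22.1, 21.3])]
204 222 288 [array([ 19.4, -21.2]), array([19.4, 21.4])]
208 222 288 [array([ 16.7, -21.3]), array([16.7, 21.5])]
232 179 [ 36.1 -14.1]
240 179 [36.1 -9.2]
248 180 [35.5 -4.2]
256 179 [36.1  0.7]
264 179 [36.1  5.7]
272 179 [36.1 10.6]
```

```bash
python3 -m jog '{"jaw":[6,6,6,6,6],"slide":[[0,-0.8,0],[0,-0.1,0],[0,0,0],[0,0,0],[0,0,0]],"spin":[-0.29,0,0,0,0]}' | sed -n 2,3p
python3 - <<'E'
from m import *
grab('wrist','wF.png')
R=[chute(n) for n in('wD','wE','wF')]
cv2.imwrite('pics/q2.png',np.hstack([cv2.resize(r[2],(260,400)) for r in R]))
for m,q,_ in R[2:]:
    w=np.array([onz(m,*p,150) for p in q]); d=w[0]-w[3]+w[1]-w[2]; e=w[1]-w[0]+w[2]-w[3]
    print(w.round(1)[:,:2].tolist(),w.mean(0).round(1),np.linalg.norm(w-np.roll(w,1,0),axis=1).round(1),np.degrees(np.arctan2(d[1],d[0])),np.degrees(np.arctan2(e[1],e[0])))
for n in('wD','wE','wF'): # inner slot: not-grey-frame interior (dark or yellow)
    I,m=load(n);s=cv2.cvtColor(I,cv2.COLOR_BGR2HSV);y=cv2.inRange(s,(22,120,100),(35,255,255))
    x0,y0,w,h=cv2.boundingRect(max(cv2.findContours(y,0,2)[0],key=cv2.contourArea))
    k=((s[...,2]<80)|(y>0)).astype(np.uint8)*255; b=k*0; b[max(0,y0-14):y0+h+16,x0-9:x0+w+14]=255; k&=b
    k=cv2.morphologyEx(cv2.morphologyEx(k,cv2.MORPH_CLOSE,np.ones((5,5),np.uint8)),cv2.MORPH_OPEN,np.ones((5,5),np.uint8))
    try:
        q=quad(k); p=np.array([onz(m,*u,146) for u in q]); print(n,q.round(1).tolist(),p.mean(0).round(1),np.linalg.norm(p-np.roll(p,1,0),axis=1).round(1))
    except Exception as e: print(n,e)
s=env.state();print(s['ee_pos'],s['ee_rot'])
E
```

```text
ee_pos: [492.1, -361.1, 272.5]
ee_rot: [180.0, 0.0, 98.6]
[[454.8, -226.0], [495.1, -220.0], [506.8, -286.2], [465.3, -292.4]] [ 480.5 -256.2  150. ] [67.2 40.8 67.2 42. ] 99.52275422755855 8.528792586904506
wD [[268.70001220703125, 52.5], [298.0, 50.5], [298.0, 109.80000305175781], [270.3999938964844, 107.0999984741211]] [ 480.1 -255.3  146. ] [47.8 26.6 52.  26.6]
wE [[210.1999969482422, 43.0], [239.5, 43.0], [242.6999969482422, 100.5], [215.60000610351562, 102.9000015258789]] [ 480.6 -255.3  146. ] [51.9 26.4 49.6 25.9]
wF [[246.60000610351562, 42.0], [274.5, 42.0], [272.70001220703125, 101.0], [248.10000610351562, 101.0]] [ 481.5 -255.2  146. ] [50.8 25.1 50.8 23.4]
[ 492.13681992 -361.04024632  272.34781695] [ 1.79980638e+02 -3.98472489e-03  9.86054917e+01]
```

View pics/q2.png

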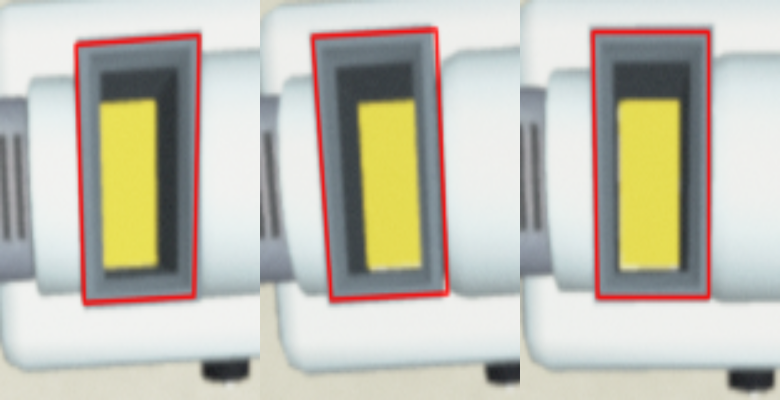

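All three fits follow the rim cleanly. The chute centre is about (480.6, -256.0), with the long axis at about 98.6°.

```bash
python3 -c "
from h import *
print((rel([480.8,-257.1,246])/30).round(3))"
```

```text
[3.482 0.144 0.879]
```

```bash
python3 -m jog '{"jaw":[6,6,6,6,6,6,6,6],"slide":[[0.8,0.04,0],[0.9,0.04,0],[0.9,0.04,0],[0.88,0.02,0],[0,0,0.4],[0,0,0.3],[0,0,0],[0,0,0]],"spin":[0,0,0,0,0,0,0,0]}' 45
python3 -c "
from h import *
print((rel([480.8,-257.1,164.4])/30).round(3)); grab('side','s1.png')
I=cv2.imread('pics/s1.png'); m=env.camera_model('side')
u=proj(m,[480,-256,150]);print(u); a,b=int(u[0]),int(u[1]); cv2.imwrite('pics/s1c.png',cv2.resize(I[b-40:b+40,a-50:a+50],(700,560),interpolation=cv2.INTER_CUBIC))"
```

```text
time_s: 11.6
ee_pos: [480.3, -257.9, 250.8]
ee_rot: [-180.0, -0.0, 98.6]
force: [0.6, 0.3, -1.4]
gripper_width: 13.9
gripper_force: 45.0
[0.024 0.024 2.881]
[288.17172193 166.07733469]
```

```bash
python3 -m jog '{"jaw":[6,6,6,6,6,6,6,6],"slide":[[0.02,0.02,0.2],[0,0,0.15],[0,0,0.15],[0,0,0.15],[0,0,0.15],[0,0,0.15],[0,0,0],[0,0,0]],"spin":[0,0,0,0,0,0,0,0]}'
python3 -c "
from h import *
print((rel([480.8,-257.1,164.4])/30).round(3))"
```

```text
time_s: 12.45
ee_pos: [480.8, -256.5, 222.9]
ee_rot: [180.0, -0.0, 98.6]
force: [-1.2, -0.1, -0.9]
gripper_width: 13.7
gripper_force: 45.0
[-0.02  -0.002  1.949]
```

```bash
python3 -m jog '{"jaw":[6,6,6,6,6,6,6,6],"slide":[[0,0,0.3],[0,0,0.3],[0,0,0.3],[0,0,0.3],[0,0,0.2],[0,0,0.15],[0,0,0],[0,0,0]],"spin":[0,0,0,0,0,0,0,0]}'; python3 -m jog '{"jaw":[6,6,6,6,6,6],"slide":[[0,0,0.1],[0,0,0.1],[0,0,0.1],[0,0,0.03],[0,0,0],[0,0,0]],"spin":[0,0,0,0,0,0]}'
```

```text
time_s: 13.25
ee_pos: [480.9, -256.6, 176.6]
ee_rot: [180.0, 0.0, 98.6]
force: [-0.5, 0.7, -0.6]
gripper_width: 13.6
gripper_force: 45.0
time_s: 13.85
ee_pos: [481.3, -256.8, 167.1]
ee_rot: [179.9, 0.1, 98.6]
force: [0.8, -0.4, 3.9]
gripper_width: 14.0
gripper_force: 45.0
```

```bash
python3 -m jog '{"jaw":[6,6,6,6,6],"slide":[[0,0,0.05],[0,0,0.03],[0,0,0.02],[0,0,0],[0,0,0]],"spin":[0,0,0,0,0]}'
```

```text
time_s: 14.35
ee_pos: [481.3, -256.9, 164.3]
ee_rot: [179.9, 0.1, 98.6]
force: [0.8, -0.5, 6.9]
gripper_width: 13.9
gripper_force: 45.0
```

```bash
python3 -m jog '{"jaw":[6,6,6,6,6],"slide":[[0,0,0.03],[0,0,0.03],[0,0,0],[0,0,0],[0,0,0]],"spin":[0,0,0,0,0]}'
python3 -c "
from h import *
grab('side','s2.png')
I=cv2.imread('pics/s2.png'); m=env.camera_model('side')
u=proj(m,[480,-256,150]);a,b=int(u[0]),int(u[1]); cv2.imwrite('pics/s2c.png',cv2.resize(I[b-40:b+40,a-50:a+50],(700,560),interpolation=cv2.INTER_CUBIC))"
```

```text
time_s: 14.85
ee_pos: [481.3, -256.9, 164.3]
ee_rot: [179.9, 0.1, 98.6]
force: [-1.8, 0.6, 16.9]
gripper_width: 14.0
gripper_force: 45.0
```

View pics/s2c.png

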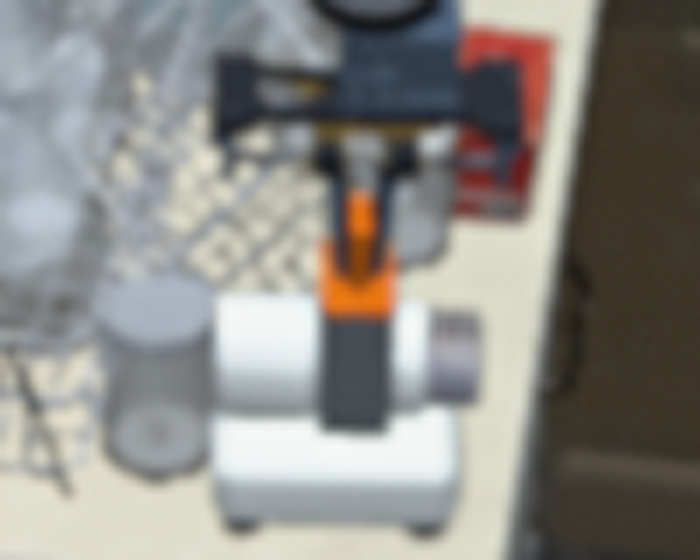

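The crop shows the collar lying flush on the chute rim, at crop (357,315). The force rose to 17 N with no further travel, so the pusher is fully home. I'll hand it in.

```bash
python3 -c "
from workcell import env
print(env.job_done())"
```

```text
the job is handed in; nothing more can be done
None
```

The pusher is pressed home with its collar on the chute rim (about 17 N down, 45 N grip), still held, and the job was handed in at about 15 s; no verdict came back.

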